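# Take the filter carrier out of the illuminator and shut its dust flap

### The arm

A 6-joint arm with a two-finger parallel gripper is mounted at the origin on the work surface. World frame = base frame: x ahead of the robot, y to its left, z up, the work surface at z = 0. Lengths are in m, angles in rad, forces in N, time in s.
With the tool pointing down it reaches from about 0.35 to 0.85 m from the base axis. Payload 8.1 kg.
Tool frame: the origin (TCP) lies between the finger pads; the fingertips stand 14 mm ahead of it and the grasp point (between the pads) lies 5 mm behind it; z points along the fingers, y is the direction in which the jaws open and shut (so a half turn about z gives the same grasp; the last joint's range is limited). The gripper opens to 93 mm and grips with 3 to 60 N. Pads are 15 mm wide; open, the fingers measure 128 mm over their backs; the gripper's body (75 mm by 188 mm) begins 65 mm behind the grasp point.
Start: joints at [1.137, 0.13, 1.488, -0, 1.523, -0.085], TCP at [0.205, 0.564, 0.233] pointing down, gripper open.
Joint ranges: [-2.96, 2.96], [-0.89, 2.26], [0.02, 2.5], [-1.34, 4.48], [0, 2.73], [-2.66, 2.66]. Speed limits (rad/s): [2.39, 2.39, 2.79, 3.14, 3.14, 3.14].

### API

Orientations are given as [roll, pitch, yaw] about the fixed x, y, z axes, in that order (R = Rz(yaw) Ry(pitch) Rx(roll)).
In Python, from rig import manip gives the robot as it stands.
- The arm moves only by the shell command python3 -m jog 'ROWS' [OPENING] [FORCE]. ROWS is JSON, a list of rows, each an object with "dp": the shift along the tool's x, y, z in cm, a list of three; "turn": the turn, a rotation vector about the tool's x, y, z in degrees, a list of three. In form: [{"dp": [x, y, z], "turn": [ax, ay, az]}, ...]. A call has 1 to 20 rows; each row is the pose to reach, as a shift and turn from the pose commanded when the call began, along the tool's axes at that moment; what a row does not reach only later rows make up. A row lasts 1/8 s, in which the tool goes at most 62.5 mm and 10.7 degrees, less where a joint would pass 70% of its speed; a pose out of reach is approached as far as the arm can. A call with a gripper value outside its range is refused whole. OPENING is the gripper's target within -1 to 1 (fully open at 1, half-way at 0, shut at -1), set as the call begins (- or left out, the last holds). The fingers move at their own pace and stop on an object; FORCE is the grip in N (left out, the last holds). Time passes only in rows, so rows that repeat a pose let the fingers close. It gives the time, the measured TCP pose, the force and the opening at its end, in the units of the state.
- manip.get_state(): the state, without advancing time (a new reading comes with each control period).
- manip.read_camera(name): name is "scene" or "top" or "wrist"; returns a dict with "pixels" (384x512x3 uint8, red, green, blue), "vfov" (degrees; the focal length in pixels is half the picture's height over the tangent of half this angle, whatever the lens; pixels are square), "cx", "cy" (the principal point, pixels), "rvec" (rotation vector, rad) and "tvec" (3), from world to camera coordinates, as OpenCV has them. Camera axes: x right, y down, z forward; pixel columns grow to the right and rows downward; lengths in m; the calibration is good to about 2 mm. A picture is of the moment at which its call begins. There is no depth.
- manip.finish_job(): hands the job in, once; it reports no verdict.
Trained networks look in a picture, given as the dict that the camera call returned (one of the last four; its "shot" number tells which), for a name from the list of things; names that differ only in an ending like _2 or _b are one class to them, and where a whole thing is asked for, a point or a joint stands for the part that bears it (a point fixed in the world has none). Each returns a list of dicts, best first, with "score" (0 to 1); they miss things now and then, are a little off and sometimes report something else, mostly with a low value. They report only what shows in the picture. A call takes as long as a camera call. They do not tell look-alikes from the thing itself.
- manip.trace(picture, target): "region" (384x512 bool, what is visible of it) and "location" ([row, column] in pixels, amid what is visible of it).
The state is a dict: "time_s": time; "joint_pos": joint angles; "joint_velocities": joint speeds; "effort": joint torques, N m; "position": TCP position; "orientation": TCP orientation; "force": force on the tool from outside, world axes, zero at the start; "wrist_torque": the same for the moment, N m; "gripper_width": finger opening in m.
Only numpy, scipy, OpenCV 4.12 (cv2) and the standard library are available. Lean on these libraries where they do the work, as an engineer would, in place of code of your own. Each camera call takes 0.05 s, during which the arm holds its last target.

### The job

The filter carrier in the slanted port of the white filter unit is held by a push-to-release latch: press it in until it bottoms and let it spring out, then pull it clear. Stand it gently upright, released, in the empty grey box, then swing the dust flap down until it is fully shut over the port. Leave the spare carrier, the bottle and the dish where they are.

Things in the scene. Friction and masses are not known exactly. Their poses are not given: they have to be found in the camera images.
- unit: White filter unit fixed to the bench, 170 mm wide, its slanted face turned away from the robot; between face and robot a flat top 132 mm high. Origin on the bench, 100 mm straight below the centre of the port mouth; wall below the face 45 mm beyond it, back 120 mm towards the robot. x points away from the robot, y along its width; the yaw varies.
- port: The slanted port face. Origin: centre of the rectangular mouth, on the face, 100 mm above the bench. z points out of the port, 35 degrees from vertical, leaning away from the robot; x runs down the slope, away from the robot; y is level. The face reaches 55 mm up and down the slope. Mouth 32 mm (x) by 42 mm (y). The carrier is pressed in along -z and pulled out along +z.
- carrier: Filter carrier in the port, 60 g; origin at the centre of its underside, z towards its tab, axes parallel to the port's. Latched, its block is flush (1 mm proud). Press it in along -z with 6 to 10 N: the latch lets go 4 to 7 mm in, a hard stop is 9 mm in. Let go, it springs out to 16 mm beyond flush and sits there loose; from 65 mm it is clear. Latched, it does not come out by pulling.
- carrier_tab (a point): Centre of the carrier's black grip tab, 14 mm (x) by 26 mm (y) by 34 mm high (z), which stands centred on an aluminium block 30 (x) by 40 (y) by 46 mm high with a round window. The point is 63 mm above the carrier's underside, 17 mm above the block, 17 mm below the tab's top. At port z = +18 mm while latched, about +33 mm when sprung out.
- flap (a joint): Dust flap: aluminium plate 90 mm long, 96 mm wide (too wide to grasp across), 5 mm thick, hinged along the upper edge of the port face. Angle in rad: 0 = shut, lying along the face; it starts open at 2.1 to 2.5, nearly upright above the hinge; end stop 2.6. A stiff hinge keeps it where it is left; 1 to 2 N near its free edge moves it.
- flap_hinge (a point): Middle of the flap's hinge line, parallel to port y: 52 mm up the slope from the port centre and 3 mm out of the face. Turns with the flap: the plate runs from 2 to 92 mm along the point's +x and from 0 to 5 mm along its z; the +z side is the outer one (uppermost when shut, facing the robot when open).
- box_a_in (a point): Empty grey open box fixed to the bench, 90 by 90 mm outside, walls 4 mm thick and 30 mm high; the point is the centre of its inner floor, 4 mm above the bench. The carrier goes in here, any way round.
- spare_tab (a point): A spare carrier of the same shape standing upright in the other, like grey box (90 by 90 by 30 mm); the point is the centre of its tab, 63 mm above its underside. Not to be moved.
- bottle_mid (a point): Small closed amber bottle, 38 mm across and 85 mm high, standing on the bench; the point is half-way up. Not to be moved.
- dish_mid (a point): Covered clear culture dish, 64 mm across and 15 mm high, on the bench; the point is its middle. Not to be moved.
- box_a: The empty box itself; origin at the centre of its underside.
There are look-alikes about, which are no part of the job. Leave any red look-alike of the carrier alone.

How it is judged:
By the outcome, as a careful person would: the job done as asked, in the order asked, and still so for the second after the job is handed in, with the robot touching nothing.
It also fails if it takes over 56 s, if anything falls off the work surface, if the arm or the gripper's body presses on something with over 40 N, if the wrist force passes 120 N, or if a joint passes its speed limit or range.

## Working session

There is one attempt and no reset: what is moved stays moved. The work goes in short steps, Python scripts to look and compute and a shell command to move; the robot and the scene stay as the last step left them, time stands still between calls to the robot, and variables do not carry over. Pictures are saved under pics/ and viewed, and the job is handed in when it is done.

```bash
ls; mkdir -p pics
cat > h.py <<'E'
import numpy as np, cv2
from rig import manip
from scipy.spatial.transform import Rotation as R
def cam(name,save=None):
    p=manip.read_camera(name)
    if save: cv2.imwrite('pics/'+save+'.png',cv2.cvtColor(p['pixels'],cv2.COLOR_RGB2BGR))
    return p
def K(p):
    h=p['pixels'].shape[0]; f=h/2/np.tan(np.radians(p['vfov'])/2)
    return np.array([[f,0,p['cx']],[0,f,p['cy']],[0,0,1.]])
def proj(p,X):
    return cv2.projectPoints(np.atleast_2d(np.array(X,float)),np.array(p['rvec'],float),np.array(p['tvec'],float),K(p),None)[0][:,0]
def ray(p,col,row):
    Rm=cv2.Rodrigues(np.array(p['rvec'],float))[0]; t=np.array(p['tvec'],float).ravel()
    d=Rm.T@(np.linalg.inv(K(p))@np.array([col,row,1.])); return -Rm.T@t,d/np.linalg.norm(d)
def atz(p,col,row,z):
    o,d=ray(p,col,row); return o+d*(z-o[2])/d[2]
def tri(*rs):
    A=np.zeros((3,3));b=np.zeros(3)
    for o,d in rs:
        M=np.eye(3)-np.outer(d,d);A+=M;b+=M@o
    X=np.linalg.solve(A,b); return X,[np.linalg.norm(np.cross(X-o,d)) for o,d in rs]
def tool():
    s=manip.get_state(); return np.array(s['position']),R.from_euler('xyz',s['orientation'])
def delta(P,Rt):
    p,r=tool(); return (r.inv().apply(np.array(P)-p)*100).round(2),np.degrees((r.inv()*Rt).as_rotvec()).round(2)
E
python3 - <<'E'
from h import *
np.set_printoptions(precision=4,suppress=True)
print(manip.get_state())
for n in ['scene','top','wrist']:
    p=cam(n,n+'0'); print(n,p['vfov'],p['cx'],p['cy'],p['rvec'],p['tvec'],p['shot'])
    for t in ['unit','port','carrier','carrier_tab','flap','flap_hinge','box_a','spare_tab','bottle_mid','dish_mid','box_a_in']:
        try: print(t,[(round(d['score'],2),np.round(d['location'],1),int(d['region'].sum())) for d in manip.trace(p,t)])
        except Exception as e: print(t,e)
E
```

```text
pics
{'time_s': 0.0, 'joint_pos': array([ 1.1366,  0.1312,  1.4893, -0.    ,  1.523 , -0.0854]), 'joint_velocities': array([ 0.0016,  0.0003,  0.0005, -0.0008,  0.0007,  0.0005]), 'effort': array([  0.0007, -55.9829, -49.1768,   0.0769,   0.0355,  -0.0002]), 'position': array([0.2048, 0.5634, 0.2316]), 'orientation': array([-3.1398, -0.0001,  2.7928]), 'force': array([ 0.0621, -0.3703,  0.1131]), 'wrist_torque': array([0.028 , 0.0195, 0.0133]), 'gripper_width': 0.09282372552416567}
scene 43.95881171296698 253.99601671293715 191.20271384748943 [ 0.75   2.456 -1.246] [ 0.4212 -0.0659  1.6727] 1
unit [(0.96, array([207.3, 249.6]), 4720), (0.53, array([161. , 219.9]), 272)]
port []
carrier [(0.86, array([237.5, 195.8]), 374), (0.68, array([201. , 238.9]), 125), (0.57, array([198.9, 192.6]), 281), (0.45, array([196.9, 295.1]), 210)]
carrier_tab [(0.85, array([238. , 196.1]), 383), (0.72, array([202.6, 238.5]), 142), (0.54, array([202.6, 194.2]), 332), (0.52, array([199. , 294.9]), 178)]
flap [(0.77, array([173.7, 251.3]), 688)]
flap_hinge [(0.96, array([172.6, 251.9]), 733)]
box_a [(0.8, 
[... 722 characters left out ...]
433)]
flap_hinge [(0.64, array([179.8, 259.1]), 431)]
box_a [(0.66, array([206.5, 141.6]), 1414), (0.43, array([179.2, 263.2]), 483), (0.41, array([190.2, 263.4]), 5027)]
spare_tab [(0.54, array([219.8, 379.1]), 284)]
bottle_mid [(0.72, array([151.5, 118.3]), 296)]
dish_mid [(0.81, array([138.3, 394.3]), 510), (0.36, array([220.9, 381.3]), 303)]
box_a_in [(0.9, array([208.1, 142.9]), 1412)]
wrist 63.48267288523613 260.3374127581028 200.00917360792477 [-2.3741 -1.6648 -0.2382] [-0.5985 -0.0328  0.3918] 3
unit []
port []
carrier []
carrier_tab []
flap []
flap_hinge []
box_a [(0.59, array([377.1, 164.3]), 487)]
spare_tab []
bottle_mid []
dish_mid []
box_a_in [(0.63, array([381.5, 162.1]), 510)]
```

View pics/scene0.png

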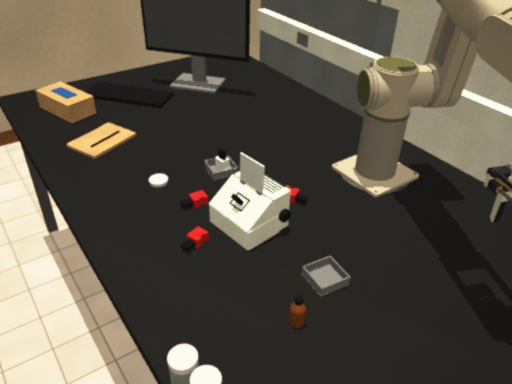

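View pics/top0.png

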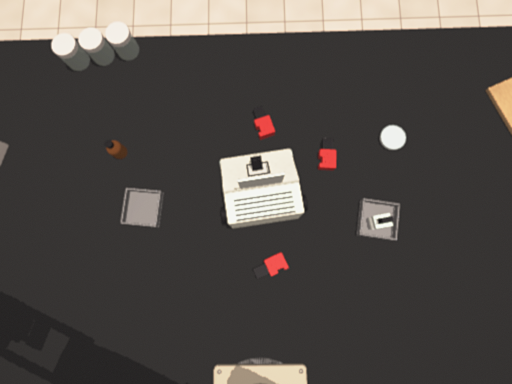

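View pics/wrist0.png

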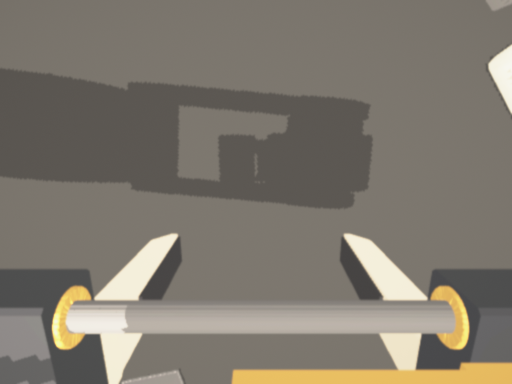

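The scene picture shows the white unit at (250,208), carrier tab in its port at about (238,201), flap upright at (251,172), empty box at (326,275), bottle (298,313), spare in a box (221,162) and the dish (158,180).
Candidates for the carrier are: in the port, top (257,163); red ones at top (264,126), (328,158) and (276,265); spare at top (382,221). By the description I choose the one in the port, and will check it in a crop.

Run:
```python
import cv2
a=cv2.imread('pics/top0.png')[140:240,205:320]; cv2.imwrite('pics/top_c.png',cv2.resize(a,None,fx=6,fy=6,interpolation=cv2.INTER_CUBIC)[:600])
a=cv2.imread('pics/scene0.png')[145:250,195:310]; cv2.imwrite('pics/scene_c.png',cv2.resize(a,None,fx=5.7,fy=5.7,interpolation=cv2.INTER_CUBIC)[:600])
```

```text
(no output)
```

View pics/top_c.png

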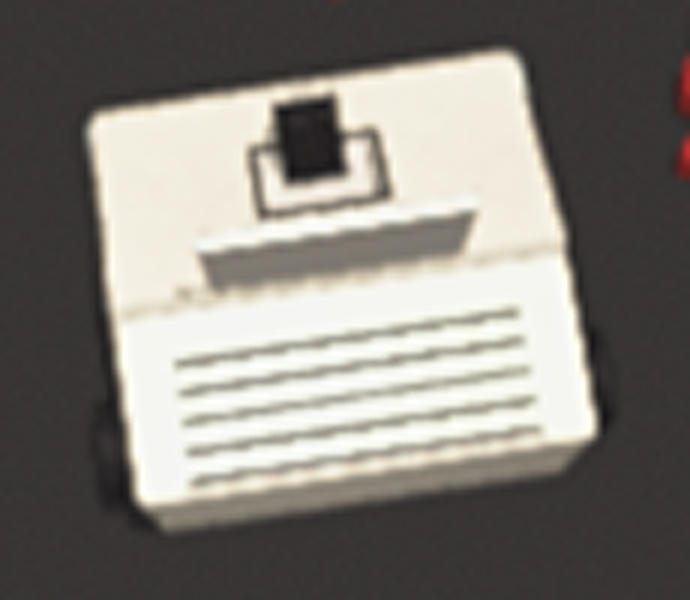

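View pics/scene_c.png

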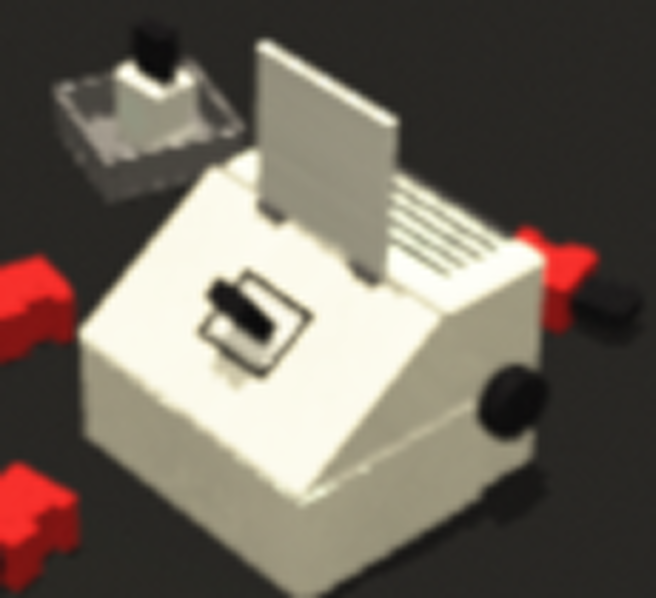

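The crops show the carrier in the port: black tab at top crop (308,138), i.e. picture (256,163), with the mouth outline round it. It isn't red. Next I fit the unit pose, flap angle, boxes and obstacles.

```bash
cat > fit.py <<'E'
from h import *
from scipy.optimize import least_squares
np.set_printoptions(precision=4,suppress=True)
T=cam('top');S=cam('scene')
c,s=np.cos(np.radians(35)),np.sin(np.radians(35))
def port(u,v,w=0): return [u*c+w*s, v, .1-u*s+w*c]
h=.0165;k=.0215
uT=[([.045,.085,.0685],(89,110)),([.045,-.085,.0685],(522,48)),([-.045,.085,.132],(122,318)),([-.045,-.085,.132],(566,245)),([-.12,.085,.132],(140,503)),([-.12,-.085,.132],(603,435)),
 (port(h,k),(248,148)),(port(h,-k),(378,128)),(port(-h,-k),(392,195)),(port(-h,k),(262,215))]
uS=[([.045,-.085,.0685],(80,332)),([.045,.085,.0685],(300,500)),([-.045,-.085,.132],(215,168)),([-.045,.085,.132],(443,318)),([-.12,.085,.132],(545,260)),([.045,.085,0],(300,598)),([.045,-.085,0],(83,437)),
 (port(-h,-k),(247,270)),(port(-h,k),(313,316)),(port(h,k),(262,377)),(port(h,-k),(197,329))]
oT=np.array([[a/6-.42+205,b/6-.42+140] for _,(a,b) in uT]);oS=np.array([[a/5.7-.41+195,b/5.7-.41+145] for _,(a,b) in uS])
def W(q,X):
    X=np.atleast_2d(X); return R.from_euler('z',q[2]).apply(X)+[q[0],q[1],0]
XT=[x for x,_ in uT];XS=[x for x,_ in uS]
rT=lambda q:(proj(T,W(q,XT))-oT);rS=lambda q:(proj(S,W(q,XS))-oS)
q0=[.5,0,.15]
for f in [lambda q:rT(q).ravel(),lambda q:rS(q).ravel(),lambda q:np.r_[rT(q).ravel(),rS(q).ravel()]]:
    r=least_squares(f,q0); print(r.x,np.degrees(r.x[2]),np.sqrt(np.mean(r.fun**2)))
q=r.x
print(rT(q).round(1).tolist());print(rS(q).round(1).tolist())
def flapc(phi,ln=.092,n=.0):
    # hinge in port coords (-.052,y,.003); dir at angle phi: x-> rotate up
    out=[]
    for v in(.048,-.048):
        out.append(port(-.052+ln*np.cos(phi)-n*np.sin(phi),v,.003+ln*np.sin(phi)+n*np.cos(phi)))
    return out
# flap corners: scene inner face top corners -> (258,42) is -y, (398,122) is +y ; top: (198,243)+y,(476,208)-y
fS=np.array([[398,124],[262,42]])/5.7-.41+[195,145]
for phi in (2.1,2.2,2.3,2.4,2.5):
    print(phi,(proj(S,W(q,flapc(phi)))-fS).round(1).tolist(),[ (proj(T,W(q,flapc(phi,n=n)))*1).round(1).tolist() for n in (0,.005)])
print('top obs',[[198/6+205,243/6+140],[476/6+205,208/6+140]])
for n in ['spare_tab','bottle_mid','dish_mid','box_a_in','box_a']:
    a=manip.trace(T,n);b=manip.trace(S,n)
    if a and b:
        la,lb=a[0]['location'],b[0]['location']
        if n=='spare_tab': pass
        print(n,tri(ray(T,la[1],la[0]),ray(S,lb[1],lb[0])))
    elif a: print(n,'top only',a[0]['location'])
E
python3 fit.py
```

```text
[ 0.564  -0.0074  0.1348] 7.721784322095998 1.243011187419975
[ 0.561  -0.0051  0.1362] 7.802340827684993 0.7525864634232835
[ 0.5627 -0.0064  0.1383] 7.9235089952558315 1.1372764915322982
[[1.0, 1.6], [-2.0, 1.0], [-1.9, -1.3], [-0.2, -1.0], [-0.0, 1.3], [-0.3, 0.6], [2.0, 1.6], [-1.6, 2.1], [-1.9, 0.2], [1.2, -0.2]]
[[-0.6, 0.2], [-0.8, -0.8], [-1.1, -0.2], [-1.2, -0.5], [-0.2, -0.7], [-1.0, 0.5], [-0.3, -0.2], [-0.8, 1.7], [-2.4, 0.4], [-0.7, -1.1], [0.9, 0.3]]
2.1 [[-4.7, 1.5], [-4.3, 1.7]] [[[236.1, 175.0], [284.0, 167.5]], [[236.4, 177.4], [284.4, 169.9]]]
2.2 [[-2.2, 0.2], [-1.8, 0.4]] [[[236.8, 179.5], [284.7, 172.0]], [[237.1, 182.0], [285.2, 174.4]]]
2.3 [[0.3, -0.8], [0.7, -0.5]] [[[237.5, 184.1], [285.5, 176.5]], [[237.8, 186.6], [285.9, 179.0]]]
2.4 [[2.7, -1.5], [3.1, -1.1]] [[[238.2, 188.7], [286.2, 181.1]], [[238.6, 191.2], [286.6, 183.6]]]
2.5 [[5.0, -1.9], [5.4, -1.4]] [[[238.9, 193.3], [286.9, 185.7]], [[239.3, 195.7], [287.3, 188.2]]]
top obs [[238.0, 180.5], [284.3333333333333, 174.66666666666666]]
spare_tab (array([ 0.444 , -0.3036,  0.0321]), [np.float64(0.003537497416458472), np.float64(0.0035374974164583657)])
bottle_mid (array([0.6392, 0.3586, 0.0338]), [np.float64(0.0038157668305717485), np.float64(0.0038157668305718925)])
dish_mid (array([ 0.6566, -0.3596,  0.0123]), [np.float64(0.0005087970459149482), np.float64(0.0005087970459147793)])
box_a_in (array([0.4851, 0.2868, 0.0019]), [np.float64(0.003587008132161965), np.float64(0.0035870081321619663)])
box_a (array([0.4847, 0.2938, 0.0162]), [np.float64(0.003390193047689506), np.float64(0.0033901930476895044)])
```

```bash
cat > tgt.py <<'E'
from h import *
q=[.5625,-.0063,.137]
c,s=np.cos(np.radians(35)),np.sin(np.radians(35))
U=R.from_euler('z',q[2]); P=U*R.from_euler('y',np.radians(35))
O=np.array([q[0],q[1],.1])
def pw(u,v,w): return O+P.apply([u,v,w])
TA=P*R.from_matrix(np.array([[1,0,0],[0,-1,0],[0,0,-1.]]))  # tool x=+port x, y=-port y
TB=P*R.from_matrix(np.array([[-1,0,0],[0,1,0],[0,0,-1.]]))
E
python3 - <<'E'
from tgt import *
np.set_printoptions(precision=4,suppress=True)
p=cam('wrist');Rm=cv2.Rodrigues(np.array(p['rvec']))[0];C=-Rm.T@np.array(p['tvec']).ravel()
pt,r=tool();print('cam in tool',r.inv().apply(C-pt),'axes(x,y,z cols)',(r.inv().as_matrix()@Rm.T))
for n,t in(('A',TA),('B',TB)):
  for w in (.19,.11): print(n,w,pw(0,0,w),delta(pw(0,0,w),t),t.as_euler('xyz'))
E
```

```text
cam in tool [ 0.0789 -0.0017 -0.1527] axes(x,y,z cols) [[ 0.0011 -0.9599 -0.2802]
 [ 1.      0.001   0.0005]
 [-0.0002 -0.2802  0.9599]]
A 0.19 [0.6705 0.0086 0.2556] (array([-62.72, -36.28,  -2.3 ]), array([ 46.02, -11.4 , 145.97])) [3.1416 0.6109 0.137 ]
A 0.11 [0.625  0.0023 0.1901] (array([-58.66, -38.42,   4.25]), array([ 46.02, -11.4 , 145.97])) [3.1416 0.6109 0.137 ]
B 0.19 [0.6705 0.0086 0.2556] (array([-62.72, -36.28,  -2.3 ]), array([  8.5 ,  34.3 , -26.96])) [-3.1416 -0.6109 -3.0046]
B 0.11 [0.625  0.0023 0.1901] (array([-58.66, -38.42,   4.25]), array([  8.5 ,  34.3 , -26.96])) [-3.1416 -0.6109 -3.0046]
```

```bash
python3 -m jog '[{"dp":[-6,-4,-6],"turn":[0,0,0]},{"dp":[-12,-7,-10],"turn":[1,4,-3]},{"dp":[-62.7,-36.3,-10],"turn":[8.5,34.3,-27]},{"dp":[-62.7,-36.3,-10],"turn":[8.5,34.3,-27]},{"dp":[-62.7,-36.3,-10],"turn":[8.5,34.3,-27]},{"dp":[-62.7,-36.3,-10],"turn":[8.5,34.3,-27]},{"dp":[-62.7,-36.3,-10],"turn":[8.5,34.3,-27]},{"dp":[-62.7,-36.3,-10],"turn":[8.5,34.3,-27]},{"dp":[-62.7,-36.3,-10],"turn":[8.5,34.3,-27]},{"dp":[-62.7,-36.3,-10],"turn":[8.5,34.3,-27]},{"dp":[-62.7,-36.3,-10],"turn":[8.5,34.3,-27]},{"dp":[-62.7,-36.3,-10],"turn":[8.5,34.3,-27]},{"dp":[-62.7,-36.3,-10],"turn":[8.5,34.3,-27]},{"dp":[-62.7,-36.3,-10],"turn":[8.5,34.3,-27]},{"dp":[-62.7,-36.3,-10],"turn":[8.5,34.3,-27]},{"dp":[-62.7,-36.3,-10],"turn":[8.5,34.3,-27]}]' -1 20
python3 - <<'E'
from tgt import *
print(manip.get_state()['joint_pos'],delta(pw(0,0,.15),TB))
E
```

```text
time_s: 4.45
position: [0.6653, 0.0095, 0.3336]
orientation: [-3.14, -0.603, -3.003]
force: [0.0, 0.1, -0.3]
gripper_width: 0.0005
[-0.01468207  1.14282875  0.02239801 -0.1623793   2.5672045  -1.83441059] (array([-4.79, -0.15, 10.14]), array([-0.13,  0.48,  0.09]))
```

```bash
python3 -m jog '[{"dp":[-4.8,-0.15,5],"turn":[0,0.5,0]},{"dp":[-4.8,-0.15,10.1],"turn":[-0.1,0.5,0]},{"dp":[-4.8,-0.15,10.1],"turn":[-0.1,0.5,0]},{"dp":[-4.8,-0.15,10.1],"turn":[-0.1,0.5,0]},{"dp":[-4.8,-0.15,10.1],"turn":[-0.1,0.5,0]}]'
python3 - <<'E'
from tgt import *
print(manip.get_state()['joint_pos'])
p=cam('wrist','wrist1'); S=cam('scene','scene1')
a=cv2.imread('pics/scene1.png')[120:260,170:330]; cv2.imwrite('pics/scene1c.png',cv2.resize(a,None,fx=4,fy=4,interpolation=cv2.INTER_CUBIC))
for n in('carrier_tab','port','flap'):
    print(n,[(round(d['score'],2),np.round(d['location'],1),int(d['region'].sum())) for d in manip.trace(p,n)])
print(proj(p,[pw(0,0,.035),pw(.016,.021,0),pw(.016,-.021,0),pw(-.016,-.021,0),pw(-.016,.021,0)]).round(1).tolist())
E
```

```text
time_s: 5.08
position: [0.6488, 0.0048, 0.224]
orientation: [3.141, -0.61, -3.004]
force: [0.2, 0.3, 0.5]
gripper_width: 0.0005
[-0.02096267  0.9381029   0.5479025  -0.11702587  2.25670084 -1.77568606]
carrier_tab [(0.85, array([188.6, 266.6]), 1294), (0.71, array([ 59.8, 266.3]), 387), (0.59, array([234.7, 115.5]), 2302)]
port [(0.74, array([157.3, 266. ]), 25598)]
flap [(0.74, array([ 97.7, 262.9]), 9436)]
[[262.5, 201.3], [282.8, 206.6], [241.8, 206.5], [241.3, 175.8], [283.5, 175.9]]
```

View pics/wrist1.png

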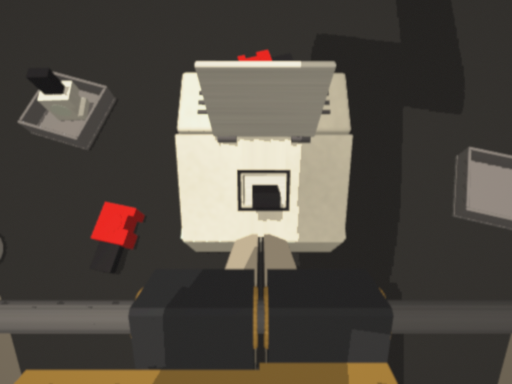

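View pics/scene1c.png

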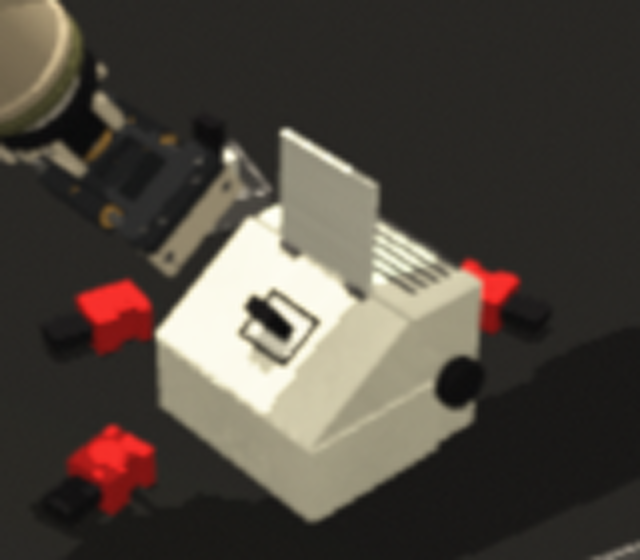

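Run:
```python
from tgt import *
a=cv2.imread('pics/wrist1.png')[160:250,220:310]; b=cv2.resize(a,None,fx=6,fy=6,interpolation=cv2.INTER_CUBIC)
cv2.imwrite('pics/wrist1c.png',b)
p=cam('wrist')
print('tabtop corners',proj(p,[pw(u,v,.035) for u,v in((.007,.013),(.007,-.013),(-.007,-.013),(-.007,.013))]).round(1).tolist())
print('mouth',proj(p,[pw(u,v,.0) for u,v in((.016,.021),(.016,-.021),(-.016,-.021),(-.016,.021))]).round(1).tolist())
print('face corners',proj(p,[pw(u,v,.0) for u,v in((.055,.085),(.055,-.085),(-.055,-.085),(-.055,.085))]).round(1).tolist())
pt,r=tool();print('tip',proj(p,[pt+r.apply([0,0,.014])]))
```

```text
tabtop corners [[277.3, 209.0], [248.4, 208.9], [248.2, 193.9], [277.6, 193.9]]
mouth [[283.3, 206.9], [241.9, 206.8], [241.4, 175.9], [284.0, 175.9]]
face corners [[343.4, 242.4], [181.5, 242.2], [173.5, 135.5], [352.1, 135.8]]
tip [[262.03805627 251.10251788]]
```

View pics/wrist1c.png

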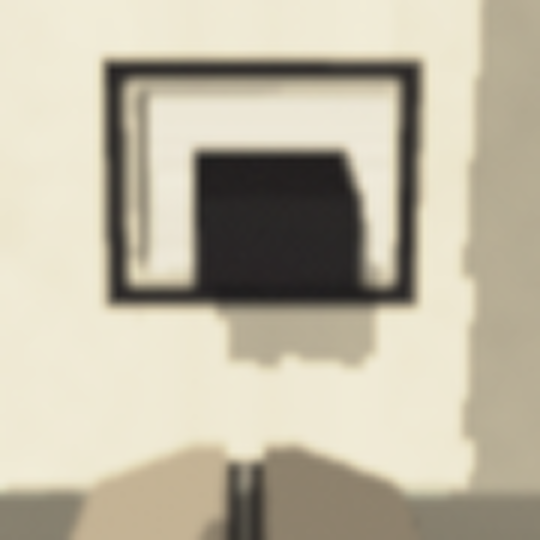

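The wrist view shows the tab at (266,198) in the mouth frame (264,190), about 3 mm to the tool's +y side of the prediction. The carrier sits to one side of its clearance. I'll shift 3 mm and approach.

```bash
python3 -m jog '[{"dp":[0,0.3,4],"turn":[0,0,0]},{"dp":[0,0.3,8],"turn":[0,0,0]},{"dp":[0,0.3,9],"turn":[0,0,0]},{"dp":[0,0.3,9],"turn":[0,0,0]},{"dp":[0,0.3,9],"turn":[0,0,0]}]'
python3 - <<'E'
from tgt import *
p=cam('wrist','wrist2'); a=cv2.imread('pics/wrist2.png')[140:290,180:350]; cv2.imwrite('pics/wrist2c.png',cv2.resize(a,None,fx=4,fy=4,interpolation=cv2.INTER_CUBIC))
S=cam('scene','scene2');a=cv2.imread('pics/scene2.png')[120:260,170:330]; cv2.imwrite('pics/scene2c.png',cv2.resize(a,None,fx=4,fy=4,interpolation=cv2.INTER_CUBIC))
pt,r=tool(); print(P.inv().apply(pt-O),manip.get_state()['force'])
E
```

```text
time_s: 6.0
position: [0.5971, 0.0001, 0.1491]
orientation: [3.141, -0.613, -3.004]
force: [-0.3, 0.2, 0.7]
gripper_width: 0.0006
[0.00074317 0.00171284 0.05994015] [-0.50247967 -0.43539944 -0.85731576]
```

View pics/wrist2c.png

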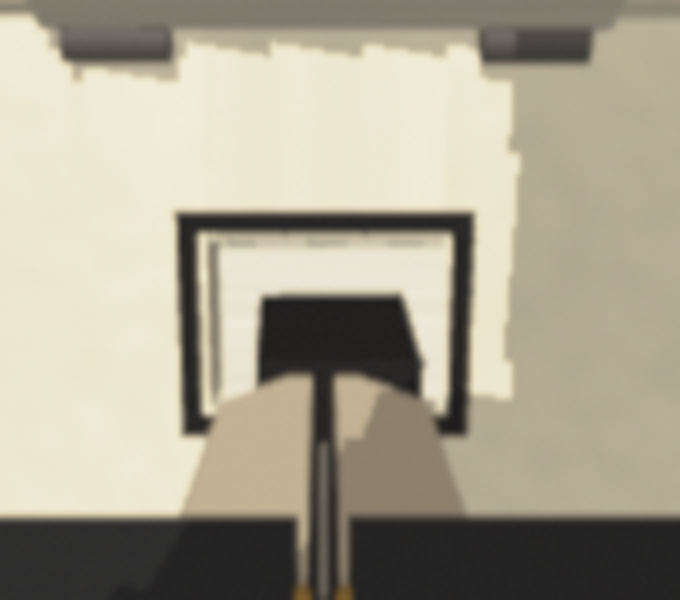

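View pics/scene2c.png

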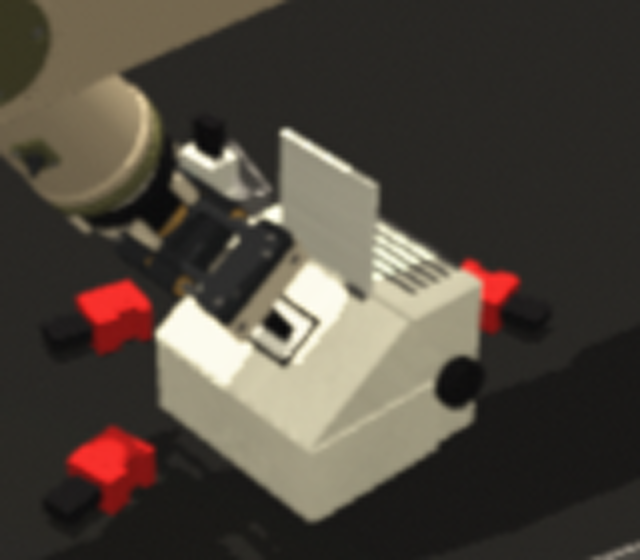

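```bash
python3 -m jog '[{"dp":[0,0.2,0.4],"turn":[0,0,0]},{"dp":[0,0.2,0.8],"turn":[0,0,0]},{"dp":[0,0.2,1.0],"turn":[0,0,0]},{"dp":[0,0.2,1.2],"turn":[0,0,0]},{"dp":[0,0.2,1.4],"turn":[0,0,0]},{"dp":[0,0.2,1.4],"turn":[0,0,0]}]'
python3 - <<'E'
from tgt import *
pt,r=tool(); s=manip.get_state(); print(P.inv().apply(pt-O),P.inv().apply(s['force']),s['wrist_torque'])
E
```

```text
time_s: 6.85
position: [0.588, 0.0007, 0.137]
orientation: [3.141, -0.613, -3.005]
force: [4.9, -1.0, 6.3]
gripper_width: 0.0005
[0.00025098 0.00346265 0.04539804] [ 0.28842847 -1.67209335  7.8396259 ] [-0.16801979 -0.37439134  0.15837125]
```

```bash
python3 -m jog '[{"dp":[0,0,0.15],"turn":[0,0,0]},{"dp":[0,0,0.3],"turn":[0,0,0]},{"dp":[0,0,0.3],"turn":[0,0,0]}]'
python3 - <<'E'
from tgt import *
pt,r=tool(); s=manip.get_state(); print(P.inv().apply(pt-O),P.inv().apply(s['force']))
E
python3 -m jog '[{"dp":[0,0,0.1],"turn":[0,0,0]},{"dp":[0,0,0.2],"turn":[0,0,0]},{"dp":[0,0,0.2],"turn":[0,0,0]}]'
python3 - <<'E'
from tgt import *
pt,r=tool(); s=manip.get_state(); print(P.inv().apply(pt-O),P.inv().apply(s['force']))
E
```

```text
time_s: 7.22
position: [0.5866, 0.0004, 0.1349]
orientation: [3.142, -0.613, -3.005]
force: [6.3, -1.4, 8.2]
gripper_width: 0.0002
[0.00026817 0.00338662 0.0428111 ] [ 0.30403876 -2.20494923 10.17279067]
time_s: 7.6
position: [0.5855, 0.0003, 0.1334]
orientation: [-3.142, -0.612, -3.005]
force: [7.4, -1.7, 9.2]
gripper_width: 0.0005
[0.00027915 0.00340531 0.04098431] [ 0.53170873 -2.72838925 11.58268325]
```

```bash
python3 -m jog '[{"dp":[0,0,0.1],"turn":[0,0,0]},{"dp":[0,0,0.2],"turn":[0,0,0]},{"dp":[0,0,0.2],"turn":[0,0,0]}]'
python3 - <<'E'
from tgt import *
pt,r=tool(); s=manip.get_state(); print(P.inv().apply(pt-O),P.inv().apply(s['force']))
E
```

```text
time_s: 7.98
position: [0.5853, 0.0002, 0.133]
orientation: [-3.141, -0.61, -3.005]
force: [9.8, -0.5, 13.6]
gripper_width: 0.0002
[0.00030009 0.00328532 0.04050896] [ 0.05011111 -1.86636743 16.64930287]
```

```bash
python3 -m jog '[{"dp":[0,0,0.1],"turn":[0,0,0]},{"dp":[0,0,0.1],"turn":[0,0,0]}]'
python3 - <<'E'
from tgt import *
pt,r=tool(); s=manip.get_state(); print(P.inv().apply(pt-O),P.inv().apply(s['force']))
E
python3 -m jog '[{"dp":[0,0,-0.3],"turn":[0,0,0]},{"dp":[0,0,-0.8],"turn":[0,0,0]},{"dp":[0,0,-1.5],"turn":[0,0,0]},{"dp":[0,0,-2.5],"turn":[0,0,0]},{"dp":[0,0,-5],"turn":[0,0,0]},{"dp":[0,0,-8],"turn":[0,0,0]},{"dp":[0,0,-8],"turn":[0,0,0]},{"dp":[0,0,-8],"turn":[0,0,0]}]'
python3 - <<'E'
from tgt import *
p=cam('wrist','wrist3'); a=cv2.imread('pics/wrist3.png')[140:290,180:350]; cv2.imwrite('pics/wrist3c.png',cv2.resize(a,None,fx=4,fy=4,interpolation=cv2.INTER_CUBIC))
S=cam('scene','scene3');a=cv2.imread('pics/scene3.png')[120:260,170:330]; cv2.imwrite('pics/scene3c.png',cv2.resize(a,None,fx=4,fy=4,interpolation=cv2.INTER_CUBIC))
pt,r=tool(); s=manip.get_state(); print(P.inv().apply(pt-O),P.inv().apply(s['force']))
print(proj(p,[pw(0,0,.051),pw(0,.004,.051)]))
E
```

```text
time_s: 8.22
position: [0.5853, 0.0001, 0.133]
orientation: [-3.141, -0.608, -3.005]
force: [10.6, -0.7, 16.3]
gripper_width: 0.0005
[0.00031509 0.00323306 0.04049229] [-0.87232878 -2.14458608 19.3367934 ]
time_s: 9.22
position: [0.6277, 0.0067, 0.1929]
orientation: [3.14, -0.618, -3.003]
force: [-0.7, -1.4, 0.9]
gripper_width: 0.0002
[0.00076289 0.00399643 0.11373664] [ 0.2190273   0.5087187  -0.15595948]
[[256.27502501 221.37291575]
 [261.71631638 221.38089174]]
```

View pics/wrist3c.png

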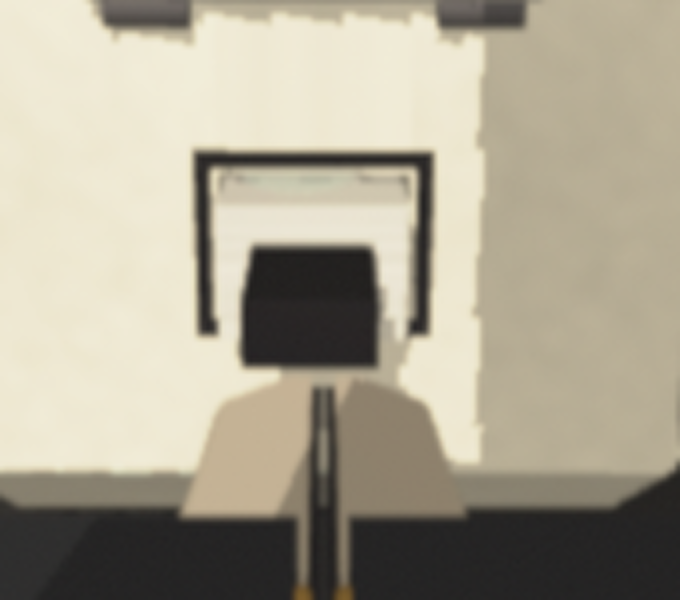

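View pics/scene3c.png

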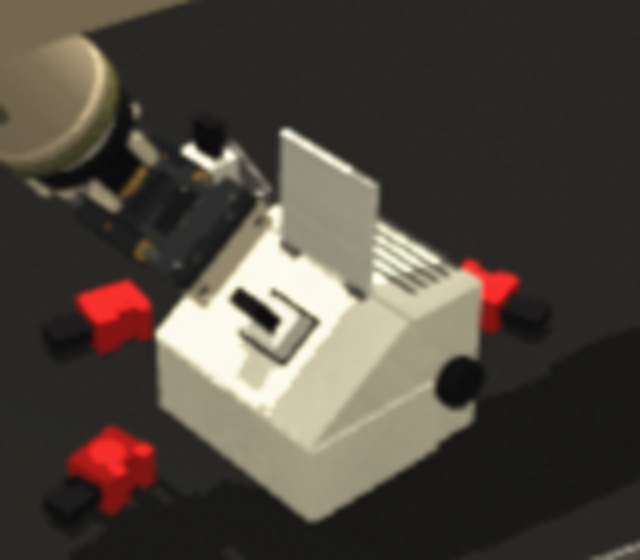

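Released: in wrist crop the tab top is now at picture (258,223), nearer than before, and the scene shows the block standing proud. Next I open, straddle the tab and grip it.

```bash
python3 -m jog '[{"dp":[-0.1,-0.25,0],"turn":[0,0,0]},{"dp":[-0.1,-0.25,0],"turn":[0,0,0]},{"dp":[-0.1,-0.25,2],"turn":[0,0,0]},{"dp":[-0.1,-0.25,4],"turn":[0,0,0]},{"dp":[-0.1,-0.25,4],"turn":[0,0,0]}]' 0 20
python3 - <<'E'
from tgt import *
p=cam('wrist','wrist4')
pt,r=tool(); s=manip.get_state(); print(P.inv().apply(pt-O),s['gripper_width'])
E
```

```text
time_s: 9.95
position: [0.6051, 0.0011, 0.1598]
orientation: [3.139, -0.62, -3.003]
force: [-0.3, -0.3, 0.4]
gripper_width: 0.0446
[0.00111005 0.00143994 0.07526406] 0.045428436563411355
```

View pics/wrist4.png

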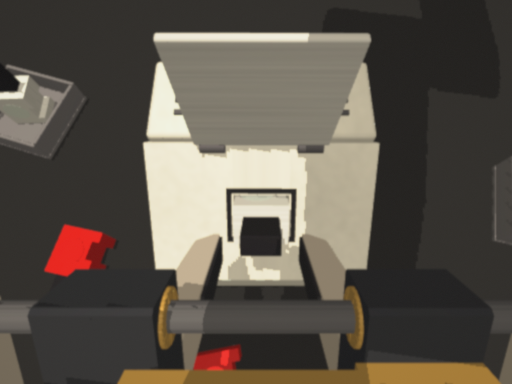

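The fingers (gap centre about column 261) are centred on the tab at (261,236).

```bash
python3 -m jog '[{"dp":[0,0,2],"turn":[0,0.5,0]},{"dp":[0,0,3.5],"turn":[0,0.5,0]},{"dp":[0,0,3.8],"turn":[0,0.5,0]},{"dp":[0,0,3.8],"turn":[0,0.5,0]}]'
python3 -m jog '[{"dp":[0,0,0],"turn":[0,0,0]},{"dp":[0,0,0],"turn":[0,0,0]},{"dp":[0,0,0],"turn":[0,0,0]},{"dp":[0,0,0],"turn":[0,0,0]}]' -1 20
python3 - <<'E'
from tgt import *
pt,r=tool(); s=manip.get_state(); print(P.inv().apply(pt-O),s['gripper_width'],P.inv().apply(s['force']))
E
```

```text
time_s: 10.5
position: [0.5854, -0.0018, 0.131]
orientation: [3.14, -0.624, -3.004]
force: [0.5, -0.3, 0.2]
gripper_width: 0.0462
time_s: 11.0
position: [0.585, -0.0018, 0.1305]
orientation: [3.14, -0.624, -3.004]
force: [1.9, -0.0, 0.3]
gripper_width: 0.0257
[0.00126912 0.00137499 0.0381099 ] 0.025661779368952545 [ 1.37483521 -0.28509525  1.37428662]
```

Run:
```python
from tgt import *
pt,r=tool(); w=P.inv().apply(pt-O); print(delta(pw(w[0],w[1],w[2]+.08),TB))
```

```text
(array([ 0.11,  0.01, -8.  ]), array([ 0.05, -0.78,  0.03]))
```

```bash
python3 -m jog '[{"dp":[0,0,-0.5],"turn":[0,0,0]},{"dp":[0,0,-1],"turn":[0,0,0]},{"dp":[0,0,-1.8],"turn":[0,0,0]},{"dp":[0,0,-2.6],"turn":[0,0,0]},{"dp":[0,0,-3.4],"turn":[0,0,0]},{"dp":[0.1,0,-4.2],"turn":[0,0,0]},{"dp":[0.1,0,-5],"turn":[0,0,0]},{"dp":[0.1,0,-6],"turn":[0,0,0]},{"dp":[0.1,0,-7.5],"turn":[0,0,0]},{"dp":[0.1,0,-9],"turn":[0,0,0]},{"dp":[0.1,0,-10],"turn":[0,0,0]},{"dp":[0.1,0,-10],"turn":[0,0,0]}]'
python3 - <<'E'
from tgt import *
p=cam('wrist','wrist5');S=cam('scene','scene5')
pt,r=tool(); s=manip.get_state(); print(P.inv().apply(pt-O),s['gripper_width'],s['force'],s['joint_pos'])
E
```

```text
time_s: 12.5
position: [0.6425, 0.0061, 0.2125]
orientation: [3.14, -0.624, -3.004]
force: [0.4, 0.5, -1.7]
gripper_width: 0.0259
[0.00182838 0.00135787 0.13735278] 0.026067519236481387 [ 0.61151997  0.5146825  -1.20075835] [-0.01937564  0.93051983  0.58780311 -0.11514661  2.23981213 -1.77030628]
```

View pics/wrist5.png

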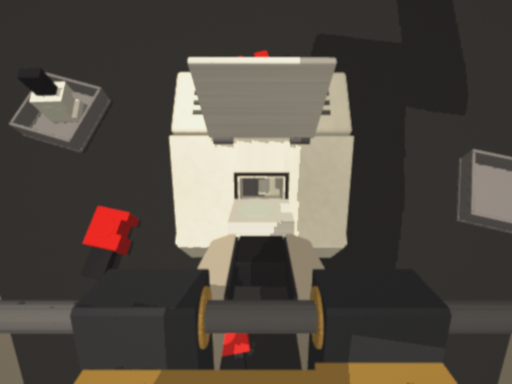

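View pics/scene5.png

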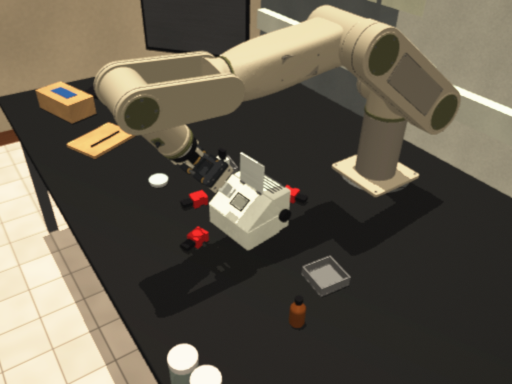

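```bash
python3 -m jog '[{"dp":[0,0,-1.5],"turn":[0,0,0]},{"dp":[0,0,-3],"turn":[0,0,0]},{"dp":[0,0,-3],"turn":[0,0,0]}]'
python3 - <<'E'
from h import *
T=cam('top','top6');S=cam('scene','scene6')
a=cv2.imread('pics/top6.png')[175:240,105:180]; cv2.imwrite('pics/topbox.png',cv2.resize(a,None,fx=8,fy=8,interpolation=cv2.INTER_CUBIC))
a=cv2.imread('pics/scene6.png')[250:300,290:360]; cv2.imwrite('pics/scbox.png',cv2.resize(a,None,fx=8,fy=8,interpolation=cv2.INTER_CUBIC))
E
```

```text
time_s: 12.98
position: [0.6597, 0.0084, 0.2364]
orientation: [3.14, -0.624, -3.004]
force: [0.5, -0.1, -0.7]
gripper_width: 0.0257
```

View pics/topbox.png

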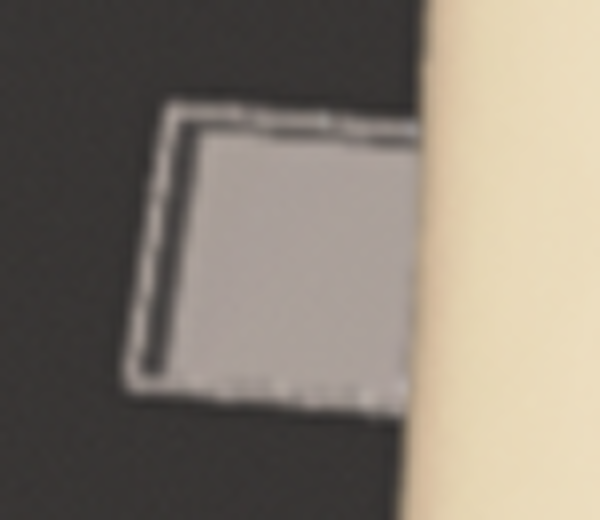

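View pics/scbox.png

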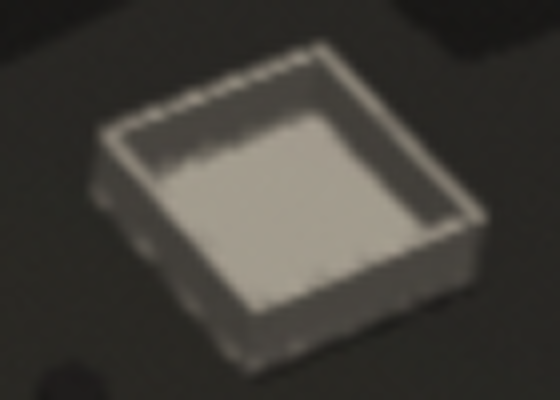

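Run:
```python
import cv2
a=cv2.imread('pics/top0.png')[175:240,105:180]; cv2.imwrite('pics/topbox0.png',cv2.resize(a,None,fx=8,fy=8,interpolation=cv2.INTER_CUBIC))
```

```text
(no output)
```

View pics/topbox0.png

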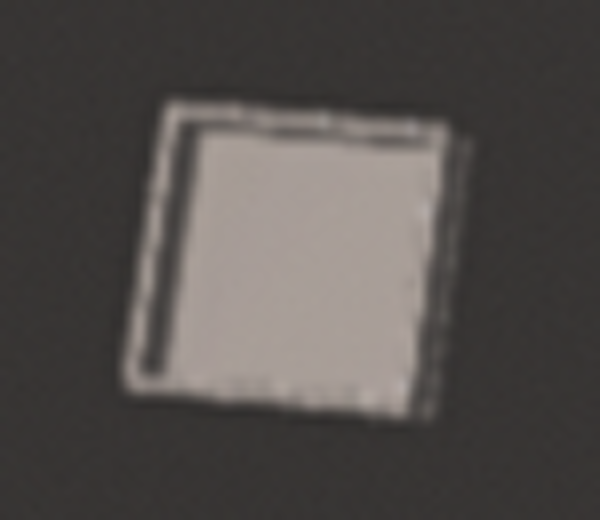

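Run:
```python
from h import *
from scipy.optimize import least_squares
np.set_printoptions(precision=4,suppress=True)
T=cam('top');S=cam('scene')
# order: (+x+y),(−x+y),(−x−y),(+x−y) ; top: up=+x,left=+y
oT=np.array([[168,100],[125,390],[412,420],[450,125]])/8-.44+[105,175]
# scene: far(+x) toward camera-left ; +y right
oS=np.array([[250,318],[490,217],[322,42],[98,133]])/8-.44+[290,250]
B=np.array([[.045,.045,.03],[-.045,.045,.03],[-.045,-.045,.03],[.045,-.045,.03]])
W=lambda q:R.from_euler('z',q[2]).apply(B)+[q[0],q[1],0]
for f in [lambda q:(proj(T,W(q))-oT).ravel(),lambda q:(proj(S,W(q))-oS).ravel(),lambda q:np.r_[(proj(T,W(q))-oT).ravel(),(proj(S,W(q))-oS).ravel()]]:
    r=least_squares(f,[.48,.29,0.]);print(r.x,np.degrees(r.x[2]),np.sqrt(np.mean(r.fun**2)))
x,y=r.x[:2]
th=np.arctan2(y,x)
pt,rr=tool()
# tool-down orientation candidates: tool x direction angle
for yaw in (np.pi-.0, np.pi+.137, np.pi+.4,np.pi+th):
    Rt=R.from_euler('xyz',[np.pi,0,yaw])
    print(np.degrees(yaw),delta([x,y,.25],Rt),delta([x,y,.10],Rt))
```

```text
[ 0.4885  0.2878 -0.1092] -6.256811443271147 0.32574470268458194
[ 0.4863  0.2913 -0.112 ] -6.414500601688886 0.33192982301471846
[ 0.4874  0.2894 -0.1099] -6.295536329352607 0.6744335472523303
180.0 (array([11.48, 30.19,  6.55]), array([ -2.38, -35.86,   7.61])) (array([ 2.69, 30.16, 18.69]), array([ -2.38, -35.86,   7.61]))
187.84952179329227 (array([11.48, 30.19,  6.55]), array([  0.08, -35.91,   0.02])) (array([ 2.69, 30.16, 18.69]), array([  0.08, -35.91,   0.02]))
202.91831180523292 (array([11.48, 30.19,  6.55]), array([  4.8 , -35.69, -14.55])) (array([ 2.69, 30.16, 18.69]), array([  4.8 , -35.69, -14.55]))
210.7001949234057 (array([11.48, 30.19,  6.55]), array([  7.24, -35.41, -22.07])) (array([ 2.69, 30.16, 18.69]), array([  7.24, -35.41, -22.07]))
```

```bash
python3 -m jog '[{"dp":[0,4,-1],"turn":[0,0,0]},{"dp":[1,9,0],"turn":[0,-5,0]},{"dp":[4,14,1.5],"turn":[0,-12,0]},{"dp":[7,19,3],"turn":[0,-20,0]},{"dp":[9,24,4.5],"turn":[0,-28,0]},{"dp":[10.5,28,5.5],"turn":[0,-34,0]},{"dp":[11.5,30.2,6.5],"turn":[0,-35.9,0]},{"dp":[11.5,30.2,6.5],"turn":[0,-35.9,0]},{"dp":[11.5,30.2,6.5],"turn":[0,-35.9,0]},{"dp":[11.5,30.2,6.5],"turn":[0,-35.9,0]}]'
python3 - <<'E'
from tgt import *
Rt=R.from_euler('xyz',[np.pi,0,np.pi+.137])
print(manip.get_state()['joint_pos'],delta([.4874,.2894,.11],Rt))
p=cam('wrist','wrist7');S=cam('scene','scene7')
print(proj(p,[[.4874,.2894,.004]]))
E
```

```text
time_s: 14.42
position: [0.4888, 0.2886, 0.2507]
orientation: [3.141, 0.001, -3.006]
force: [-0.1, -0.1, -0.9]
gripper_width: 0.026
[ 4.42645684e-01  3.50844841e-02  1.55595418e+00  5.05003518e-04
  1.54968101e+00 -1.26353969e+00] (array([ 0.14,  0.09, 14.07]), array([ 0.04,  0.04, -0.09]))
[[261.73810842 171.74526043]]
```

View pics/wrist7.png

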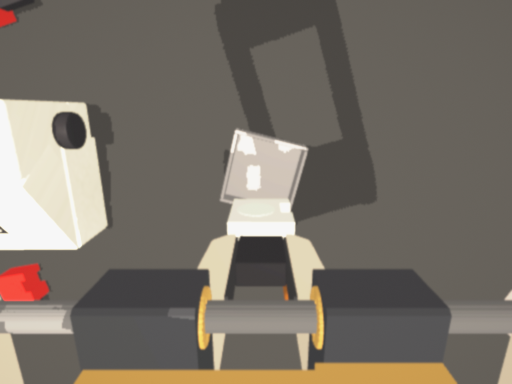

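View pics/scene7.png

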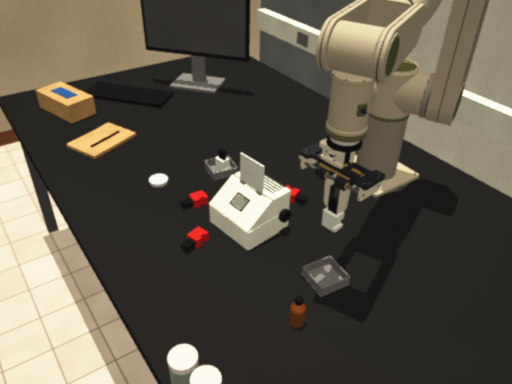

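```bash
python3 -m jog '[{"dp":[0.1,0.1,4],"turn":[0,0,0]},{"dp":[0.1,0.1,8],"turn":[0,0,0]},{"dp":[0.1,0.1,12],"turn":[0,0,0]},{"dp":[0.1,0.1,14],"turn":[0,0,0]},{"dp":[0.1,0.1,15],"turn":[0,0,0]},{"dp":[0.1,0.1,16],"turn":[0,0,0]},{"dp":[0.1,0.1,16.6],"turn":[0,0,0]},{"dp":[0.1,0.1,16.6],"turn":[0,0,0]},{"dp":[0.1,0.1,16.6],"turn":[0,0,0]}]'
python3 - <<'E'
from tgt import *
S=cam('scene','scene8');a=cv2.imread('pics/scene8.png')[180:310,270:400]; cv2.imwrite('pics/scene8c.png',cv2.resize(a,None,fx=4.5,fy=4.5,interpolation=cv2.INTER_CUBIC))
print(manip.get_state()['force'])
E
```

```text
time_s: 15.65
position: [0.4875, 0.291, 0.0859]
orientation: [3.14, 0.003, -3.005]
force: [0.3, -0.0, -0.7]
gripper_width: 0.0261
[-0.63567149  0.37226172  0.36042952]
```

View pics/scene8c.png

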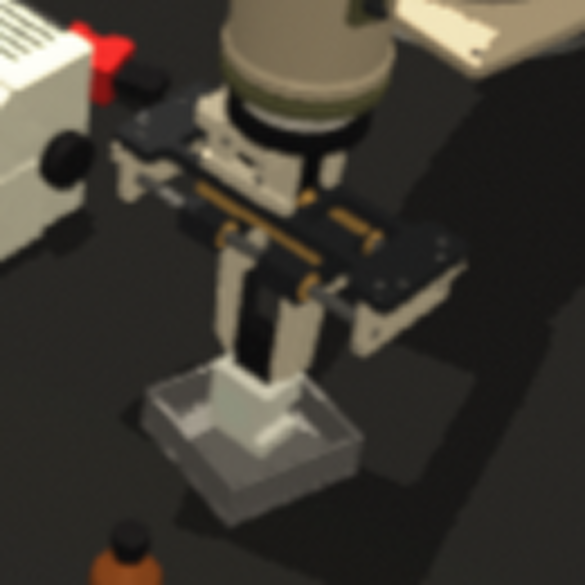

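The carrier hangs centred over the box, inside its walls. Lowering gently.

```bash
python3 -m jog '[{"dp":[0,0,0.4],"turn":[0,0,0]},{"dp":[0,0,0.8],"turn":[0,0,0]},{"dp":[0,0,1.0],"turn":[0,0,0]},{"dp":[0,0,1.1],"turn":[0,0,0]},{"dp":[0,0,1.1],"turn":[0,0,0]}]'; python3 -m jog '[{"dp":[0,0,0.1],"turn":[0,0,0]},{"dp":[0,0,0.2],"turn":[0,0,0]},{"dp":[0,0,0.2],"turn":[0,0,0]}]'
```

```text
time_s: 16.32
position: [0.487, 0.2907, 0.074]
orientation: [3.14, 0.001, -3.005]
force: [-0.1, -1.0, -0.5]
gripper_width: 0.0258
time_s: 16.7
position: [0.4872, 0.2908, 0.0722]
orientation: [3.14, 0.002, -3.005]
force: [0.5, -0.1, -1.3]
gripper_width: 0.0259
```

```bash
python3 -m jog '[{"dp":[0,0,0.1],"turn":[0,0,0]},{"dp":[0,0,0.15],"turn":[0,0,0]},{"dp":[0,0,0.15],"turn":[0,0,0]}]'; python3 -m jog '[{"dp":[0,0,0.1],"turn":[0,0,0]},{"dp":[0,0,0.1],"turn":[0,0,0]}]';  python3 -c "
from h import *
print(manip.get_state()['force'],manip.get_state()['position'])"
```

```text
time_s: 17.08
position: [0.4874, 0.2911, 0.0719]
orientation: [3.14, 0.002, -3.004]
force: [-3.5, -0.6, 8.4]
gripper_width: 0.0257
time_s: 17.32
position: [0.4878, 0.2913, 0.0718]
orientation: [3.14, 0.003, -3.004]
force: [-4.6, -2.5, 14.8]
gripper_width: 0.0259
[-4.62036724 -2.50486113 14.83664426] [0.48780498 0.29131956 0.07182635]
```

```bash
python3 -m jog '[{"dp":[0,0,-0.1],"turn":[0,0,0]},{"dp":[0,0,-0.18],"turn":[0,0,0]},{"dp":[0,0,-0.18],"turn":[0,0,0]}]'; python3 -m jog '[{"dp":[0,0,0],"turn":[0,0,0]},{"dp":[0,0,0],"turn":[0,0,0]},{"dp":[0,0,0],"turn":[0,0,0]}]' 0.1
python3 - <<'E'
from tgt import *
S=cam('scene','scene9');a=cv2.imread('pics/scene9.png')[180:310,270:400]; cv2.imwrite('pics/scene9c.png',cv2.resize(a,None,fx=4.5,fy=4.5,interpolation=cv2.INTER_CUBIC))
p=cam('wrist','wrist9')
E
```

```text
time_s: 17.7
position: [0.4874, 0.291, 0.0719]
orientation: [3.14, 0.002, -3.005]
force: [-0.8, 1.3, 4.6]
gripper_width: 0.0257
time_s: 18.08
position: [0.4868, 0.2905, 0.071]
orientation: [3.141, 0.001, -3.005]
force: [-0.2, -0.2, -0.5]
gripper_width: 0.0494
```

View pics/scene9c.png

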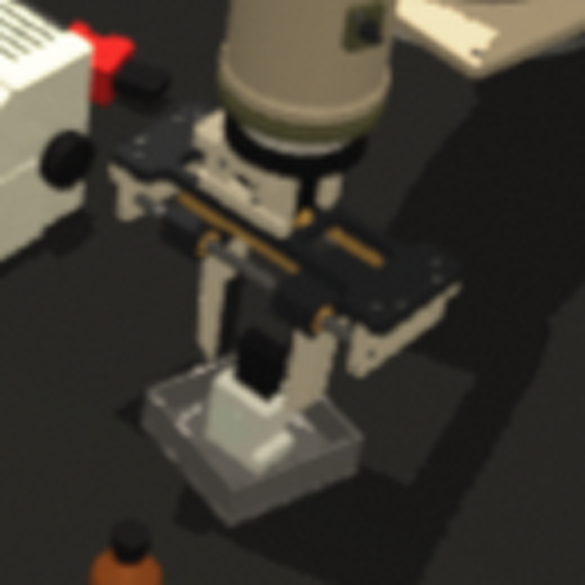

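View pics/wrist9.png

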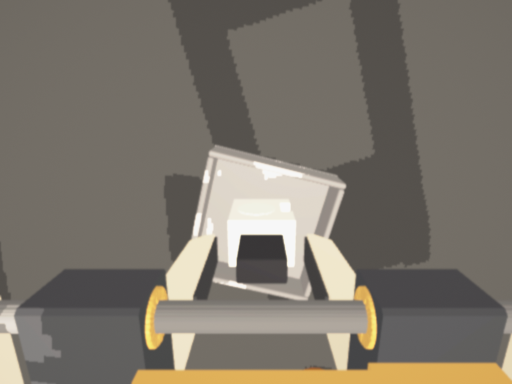

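```bash
python3 -m jog '[{"dp":[0,0,-1],"turn":[0,0,0]},{"dp":[0,0,-3],"turn":[0,0,0]},{"dp":[0,0,-6],"turn":[0,0,0]},{"dp":[0,0,-11],"turn":[0,0,0]},{"dp":[0,0,-17],"turn":[0,0,0]},{"dp":[0,0,-23],"turn":[0,0,0]},{"dp":[0,0,-23],"turn":[0,0,0]},{"dp":[0,0,-23],"turn":[0,0,0]}]'
python3 - <<'E'
from tgt import *
Rt=R.from_euler('xyz',[np.pi,0,np.pi+.137])
X=U.apply([-.115,0,0])+[O[0],O[1],0]
print(delta([X[0],X[1],.30],Rt),delta([X[0],X[1],.214],Rt))
S=cam('scene','scene10');p=cam('wrist','wrist10');a=cv2.imread('pics/scene10.png')[140:330,190:400]; cv2.imwrite('pics/scene10c.png',cv2.resize(a,None,fx=3,fy=3,interpolation=cv2.INTER_CUBIC))
E
```

```text
time_s: 19.18
position: [0.4869, 0.2904, 0.3025]
orientation: [3.14, 0.003, -3.005]
force: [-0.1, -0.2, -1.0]
gripper_width: 0.051
(array([  8.06, -30.43,   0.18]), array([0.1 , 0.17, 0.  ])) (array([  8.09, -30.44,   8.78]), array([0.1 , 0.17, 0.  ]))
```

View pics/scene10c.png

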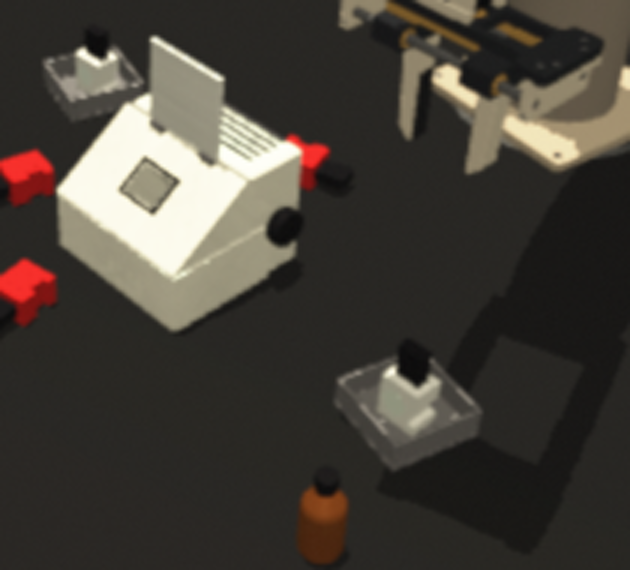

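The carrier stands upright in the box (crop (410,390)), the port is empty, and the flap is still open. Next I move closed fingers behind the flap.

```bash
python3 -m jog '[{"dp":[4,-5,0],"turn":[0,0,0]},{"dp":[8,-10,0],"turn":[0,0,0]},{"dp":[8.1,-16,0],"turn":[0,0,0]},{"dp":[8.1,-22,0],"turn":[0,0,0]},{"dp":[8.1,-28,0],"turn":[0,0,0]},{"dp":[8.1,-30.4,0],"turn":[0,0,0]},{"dp":[8.1,-30.4,4],"turn":[0,0,0]},{"dp":[8.1,-30.4,8.8],"turn":[0,0,0]},{"dp":[8.1,-30.4,8.8],"turn":[0,0,0]},{"dp":[8.1,-30.4,8.8],"turn":[0,0,0]},{"dp":[8.1,-30.4,8.8],"turn":[0,0,0]}]' -1 30
python3 - <<'E'
from tgt import *
np.set_printoptions(precision=2,suppress=True)
pt,r=tool(); b=U.inv().apply(pt-[O[0],O[1],0]); print('unit frame',b,manip.get_state()['gripper_width'])
p=cam('wrist','wrist11');S=cam('scene','scene11')
H=np.array([-.0409,.1323])
for al in list(range(95,-40,-10))+[-35]:
    a=np.radians(al); d=np.array([np.cos(a),np.sin(a)]);n=np.array([-np.sin(a),np.cos(a)])
    E=H+.078*d+(.005-.002)*n
    t=E+[(-.0075 if al>0 else .0075),.014]
    if al>85: t[1]-=.0
    print(al,'dp x %.1f z %.1f'%(-(t[0]-b[0])*100,-(t[1]-b[2])*100))
E
```

```text
time_s: 20.65
position: [0.4494, -0.0218, 0.2153]
orientation: [3.141, 0.005, -3.004]
force: [0.8, -0.3, 0.6]
gripper_width: 0.0007
unit frame [-0.11  0.    0.22] 0.0006787639037142098
95 dp x -5.6 z -0.8
85 dp x -7.0 z -0.9
75 dp x -8.3 z -0.7
65 dp x -9.6 z -0.3
55 dp x -10.8 z 0.3
45 dp x -11.9 z 1.2
35 dp x -12.8 z 2.2
25 dp x -13.5 z 3.3
15 dp x -14.0 z 4.6
5 dp x -14.3 z 5.9
-5 dp x -15.9 z 7.3
-15 dp x -15.7 z 8.6
-25 dp x -15.3 z 9.9
-35 dp x -14.6 z 11.1
-35 dp x -14.6 z 11.1
```

View pics/wrist11.png

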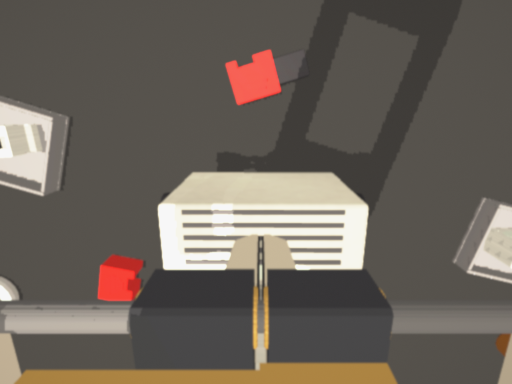

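View pics/scene11.png

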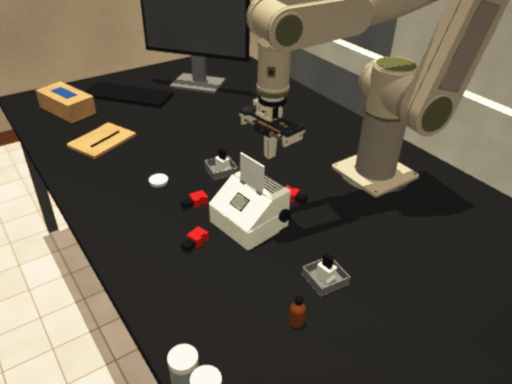

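```bash
python3 -m jog '[{"dp":[-3,0,0],"turn":[0,0,0]},{"dp":[-4.8,0,0],"turn":[0,0,0]},{"dp":[-5.8,0,0],"turn":[0,0,0]},{"dp":[-7,0,0],"turn":[0,0,0]},{"dp":[-8.3,0,0],"turn":[0,0,0]},{"dp":[-9.6,0,0.2],"turn":[0,0,0]},{"dp":[-10.8,0,0.7],"turn":[0,0,0]},{"dp":[-11.9,0,1.4],"turn":[0,0,0]},{"dp":[-11.9,0,1.4],"turn":[0,0,0]}]'
python3 - <<'E'
from tgt import *
pt,r=tool(); b=U.inv().apply(pt-[O[0],O[1],0]); print('unit frame',b,manip.get_state()['force'])
p=cam('wrist','wrist12');S=cam('scene','scene12');a=cv2.imread('pics/scene12.png')[90:260,180:350]; cv2.imwrite('pics/scene12c.png',cv2.resize(a,None,fx=3.5,fy=3.5,interpolation=cv2.INTER_CUBIC))
E
```

```text
time_s: 21.88
position: [0.5662, -0.0053, 0.1978]
orientation: [3.14, -0.0, -3.004]
force: [0.2, 0.8, -0.3]
gripper_width: 0.0005
unit frame [0.00377685 0.00050552 0.19782943] [ 0.15601372  0.82494114 -0.27847315]
```

View pics/scene12c.png

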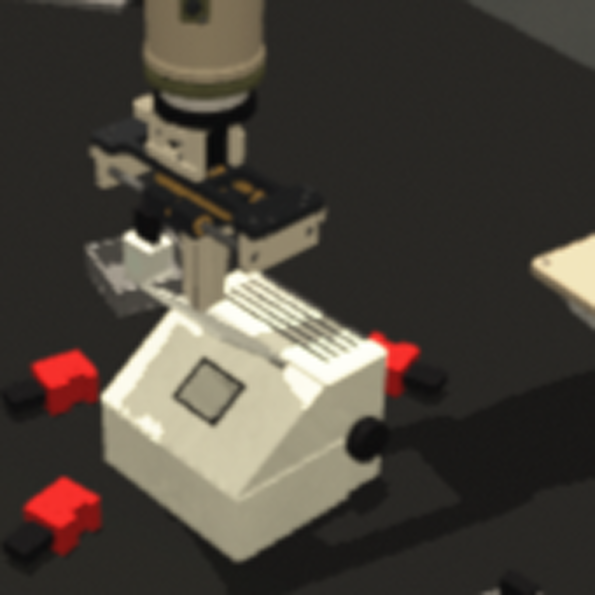

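```bash
python3 -m jog '[{"dp":[-0.9,0,0.9],"turn":[0,0,0]},{"dp":[-1.6,0,2.0],"turn":[0,0,0]},{"dp":[-2.1,0,3.2],"turn":[0,0,0]},{"dp":[-2.6,0,4.5],"turn":[0,0,0]},{"dp":[-3.2,0,5.9],"turn":[0,0,0]},{"dp":[-3.4,0,7.2],"turn":[0,0,0]},{"dp":[-3.1,0,8.3],"turn":[0,0,0]},{"dp":[-3.1,0,8.3],"turn":[0,0,0]}]'
python3 - <<'E'
from tgt import *
pt,r=tool(); b=U.inv().apply(pt-[O[0],O[1],0]); print('unit frame',b,manip.get_state()['force'])
p=cam('wrist','wrist13');S=cam('scene','scene13');a=cv2.imread('pics/scene13.png')[90:260,180:350]; cv2.imwrite('pics/scene13c.png',cv2.resize(a,None,fx=3.5,fy=3.5,interpolation=cv2.INTER_CUBIC))
E
```

```text
time_s: 22.98
position: [0.5957, -0.001, 0.1147]
orientation: [3.14, -0.001, -3.005]
force: [0.1, 0.2, 0.6]
gripper_width: 0.0002
unit frame [0.03364865 0.00067267 0.11467852] [0.11369496 0.21165946 0.641258  ]
```

View pics/scene13c.png

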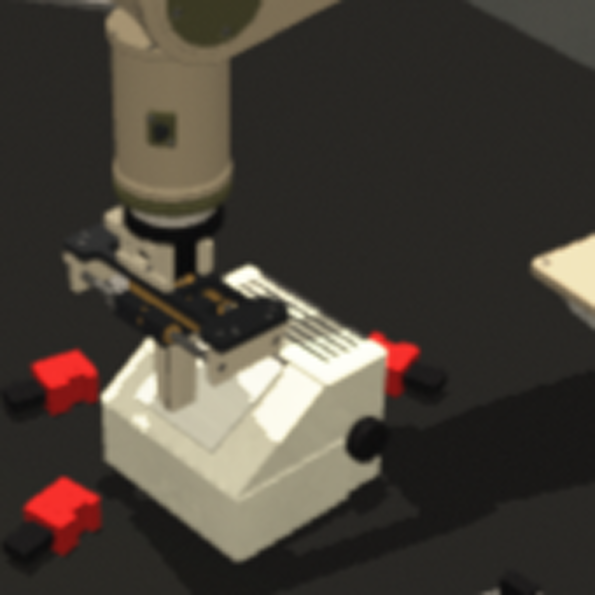

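```bash
python3 -m jog '[{"dp":[0.1,0,0.4],"turn":[0,0,0]},{"dp":[0.2,0,0.8],"turn":[0,0,0]},{"dp":[0.2,0,0.8],"turn":[0,0,0]}]'; python3 -m jog '[{"dp":[0,0,0.2],"turn":[0,0,0]},{"dp":[0,0,0.3],"turn":[0,0,0]},{"dp":[0,0,0.3],"turn":[0,0,0]}]'
```

```text
time_s: 23.45
position: [0.5948, -0.0014, 0.1079]
orientation: [3.14, 0.001, -3.005]
force: [-0.1, -0.3, 1.1]
gripper_width: 0.0002
time_s: 23.82
position: [0.5958, -0.0014, 0.1064]
orientation: [3.141, 0.003, -3.005]
force: [0.1, -0.1, 6.3]
gripper_width: 0.0002
```

```bash
python3 -m jog '[{"dp":[0,0,0.1],"turn":[0,0,0]},{"dp":[0,0,0.2],"turn":[0,0,0]},{"dp":[0,0,0.2],"turn":[0,0,0]}]';python3 - <<'E'
from tgt import *
pt,r=tool(); b=U.inv().apply(pt-[O[0],O[1],0]); print('unit frame',b,manip.get_state()['force'])
E
```

```text
time_s: 24.2
position: [0.5967, -0.0014, 0.1055]
orientation: [3.141, 0.006, -3.005]
force: [0.1, 0.6, 10.7]
gripper_width: 0.0006
unit frame [0.03459134 0.00020893 0.10545499] [ 0.10837192  0.57527884 10.66342215]
```

```bash
python3 -m jog '[{"dp":[0,0,0.15],"turn":[0,0,0]},{"dp":[0,0,0.15],"turn":[0,0,0]},{"dp":[0,0,-1],"turn":[0,0,0]},{"dp":[0,0,-3],"turn":[0,0,0]},{"dp":[0,0,-7],"turn":[0,0,0]},{"dp":[0,0,-12],"turn":[0,0,0]},{"dp":[4,-4,-18],"turn":[0,0,0]},{"dp":[9,-9,-20],"turn":[0,0,0]},{"dp":[14,-14,-20],"turn":[0,0,0]},{"dp":[20,-18,-20],"turn":[0,0,0]},{"dp":[20,-18,-20],"turn":[0,0,0]},{"dp":[20,-18,-20],"turn":[0,0,0]}]';python3 - <<'E'
from tgt import *
S=cam('scene','scene14');T=cam('top','top14')
a=cv2.imread('pics/scene14.png')[145:340,145:345]; cv2.imwrite('pics/scene14c.png',cv2.resize(a,None,fx=3,fy=3,interpolation=cv2.INTER_CUBIC))
def fl(phi,l,v,n=.005): return pw(-.052+l*np.cos(phi)-n*np.sin(phi),v,.003+l*np.sin(phi)+n*np.cos(phi))
for ph in (0,.05,.1,.2): print(ph,((proj(S,[fl(ph,.092,.048),fl(ph,.092,-.048)])-[145,145])*3).round(1).tolist(),((proj(T,[fl(ph,.092,.048),fl(ph,.092,-.048)])-[205,140])*6).round(1).tolist())
a=cv2.imread('pics/top14.png')[140:240,205:320]; cv2.imwrite('pics/top14c.png',cv2.resize(a,None,fx=6,fy=6,interpolation=cv2.INTER_CUBIC)[:600])
E
```

```text
time_s: 25.7
position: [0.4194, -0.2092, 0.3041]
orientation: [-3.141, 0.002, -3.009]
force: [0.2, 0.3, -0.1]
gripper_width: 0.0007
0 [[284.2, 223.6], [218.7, 175.9]] [[183.1, 111.9], [421.7, 74.8]]
0.05 [[282.3, 221.3], [216.7, 173.5]] [[181.5, 103.7], [421.1, 66.4]]
0.1 [[280.6, 218.9], [214.9, 171.0]] [[180.1, 95.9], [420.6, 58.5]]
0.2 [[277.5, 213.3], [211.6, 165.5]] [[177.3, 81.4], [419.9, 43.6]]
```

View pics/scene14c.png

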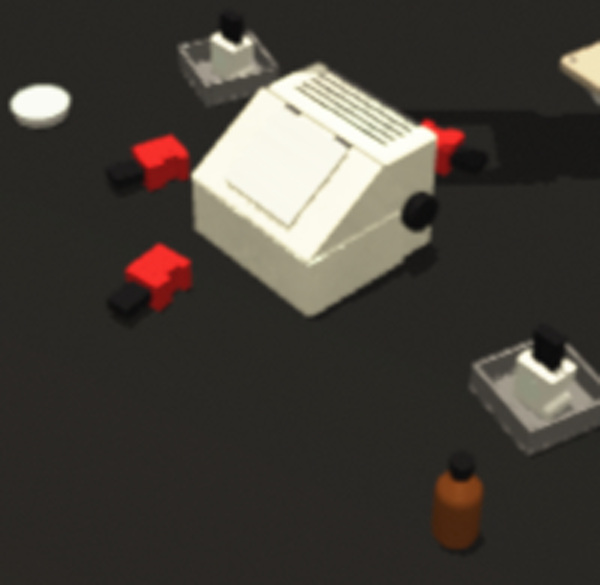

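View pics/top14c.png

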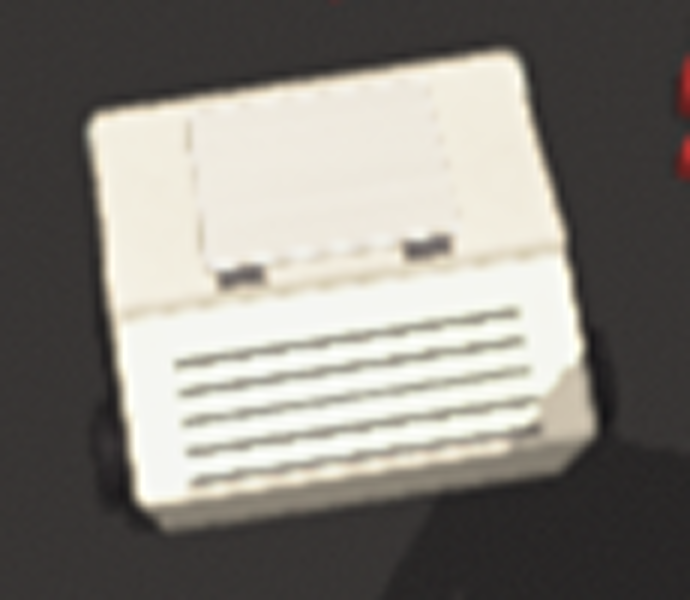

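View pics/top14.png

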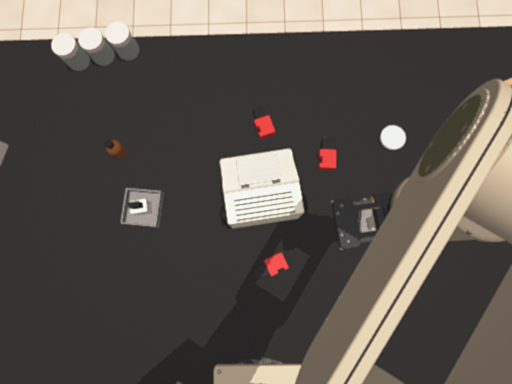

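The flap lies flat on the face: its free edge in the top crop at rows 82–115 fits angle 0, and the press ended against a firm stop. The carrier stands in the box at top (139,207), and the bottle, dish and spare are where they were. Handing in.

Run:
```python
from h import *
s=manip.get_state();print(s['time_s'],s['force'])
print(manip.finish_job())
```

```text
25.8 [0.30043107 0.59371251 0.60562907]
the job is handed in; nothing more can be done
None
```

I handed the job in at 25.8 s, and my last checks show every step done.

- **Carrier:** I pressed it to its hard stop at about 19 N and let it spring out. I then pulled it clear by the tab and stood it upright in the empty grey box. The floor contact peaked at about 15 N before I eased off to about 5 N and released it.
- **Flap:** I swung it down with the closed fingers and pressed it against its stop at about 11 N.
- **Last pictures:** The carrier stands upright in box_a. The flap lies flat over the port; in both views its free edge fits angle 0 to about 0.02 rad, once I allow for a 1–2 pixel offset of the fitted unit pose.
- **Other things:** The bottle, dish and red look-alikes look untouched. The spare looks unmoved in the scene view; the gripper hid it in the last top view.
- **Robot:** The arm was clear of everything, with the force reading about zero.

No check failed. My first sideways estimate of the tab was about 2 mm short, and I corrected it before pressing.

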